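# Show the potter's helper which bowl goes on the wheel

## Robot

A 7-joint arm with a two-finger parallel gripper is mounted at the origin on the work surface. World frame = base frame: x ahead of the robot, y to its left, z up, the work surface at z = 0. Lengths are in m, angles in rad, forces in N, time in s.
With the tool pointing down it reaches from about 0.4 to 0.85 m from the base axis. Payload 4.4 kg.
Tool frame: the origin (TCP) lies at the very end of the fingers, on their centre line; the grasp point (between the pads) lies 19 mm behind it (manip.hold_point_z is the distance from the TCP to the grasp point, in m); z points along the fingers, y is the line along which they close (so a half turn about z gives the same grasp; the last joint's range is limited). The gripper opens to 94 mm and grips with 3 to 60 N. Pads are 16 mm wide; open, the fingers measure 119 mm over their backs; the gripper's body (75 mm by 177 mm) begins 78 mm behind the grasp point.
Start: joints at [1.26, 0.628, 0.038, 1.517, -0.027, 0.996, -0.02], TCP at [0.158, -0.631, 0.205] pointing down, gripper open.
Joint ranges: [-3.06, 3.06], [-0.37, 2.12], [-1.25, 1.32], [0.18, 2.47], [-1.1, 4.24], [0.23, 1.98], [-2.94, 2.94]. Speed limits (rad/s): [2.57, 2.57, 3.14, 3.14, 3.14, 3.14, 3.14].

## Interface

Orientations are given as a rotation vector (axis times angle).
In Python, from plant import telemetry, viewer, workorder, manip gives the robot as it stands. The module is installed in compiled form; this text tells all that it offers.
- The arm moves only by the tool jog_arm, never from a script. Its arguments are lists of equal length, an entry for each row: "delta_pos": the shift along the tool's x, y, z in cm, a list of three; "dr": the turn, a rotation vector about the tool's x, y, z in rad, a list of three; "claw": the opening, from 0 (shut) to 1 (fully open). In form: {"delta_pos": [[tx, ty, tz], ...], "dr": [[wx, wy, wz], ...], "claw": [claw, ...]}. A call has 1 to 10 rows; each row is the pose to reach, as a shift and turn from the pose commanded when the call began, along the tool's axes at that moment; what a row does not reach only later rows make up. A row lasts 1/10 s, in which the tool goes at most 50 mm and 8.59 degrees, less where a joint would pass 70% of its speed; a pose out of reach is approached as far as the arm can. A call with a gripper value outside its range is refused whole. The fingers move at their own pace and stop on an object; the grip force is fixed at half the most. Time passes only in rows, so rows that repeat a pose let the fingers close. It gives the time, the measured TCP pose, the force, the opening and the grip force at its end, in the units of the state.
- telemetry.get_obs(): the state, without advancing time (a new reading comes with each control period).
- viewer.capture(name): name is "scene" or "top" or "wrist"; returns a dict with "frame" (384x512x3 uint8, blue, green, red), "depth" (384x512 float32, m along the optical axis (not along the pixel's ray), 0 where there is no reading), "fx", "fy", "cx", "cy" (pixels), "R" (3x3) and "t" (3): a world point X has camera coordinates R X + t; the wrist camera has in their place "mount" (4x4, takes a point from camera to tool coordinates, whose origin is the TCP and whose axes are the flange's). Camera axes: x right, y down, z forward; pixel columns grow to the right and rows downward; lengths in m; the calibration is good to about 2 mm. A picture is of the moment at which its call begins: read the wrist's pose just before it.
- workorder.finish_job(): hands the job in; it is judged then, once.
The state is a dict: "time": time; "joint_pos": joint angles; "joint_velocities": joint speeds; "effort": joint torques, N m; "tool_pos": TCP position; "tcp_rot": TCP orientation; "wrist_force": force on the tool from outside, world axes, zero at the start; "torque": the same for the moment, N m; "gripper_width": finger opening in m; "grasp_force": force on a finger pad.
Only numpy, scipy, OpenCV 4.12 (cv2) and the standard library are available. Lean on these libraries where they do the work, as an engineer would, in place of code of your own. Each camera call takes 0.05 s, during which the arm holds its last target. There are 200 camera calls.

## Task

Press the green call button to call the helper, then show which bowl to decorate and where to put it: point at the bare terracotta bowl, one of the three on the short board lying on the table, fingertips a few centimetres above the middle of its mouth, and stay there for two seconds, then point in the same way just above the middle of the empty banding wheel (the pale round metal turntable) for two seconds. Only point: do not touch or move any bowl or the wheel, do not press the red button, and leave everything else where it is. Keep the hand well up when crossing the other two bowls, so that it is never just above the middle of one of them.

Things in the scene. Friction and masses are not known exactly. Their poses are not given: they have to be found in the camera images.
- green_push (a joint): travel of the green call button: 0 m up, 0.006 m fully down; a spring pushes it back up; fully down takes about 5 N. It counts as pressed from about 4 mm
- green_push_top (a point): centre of the top face of the green button cap (28 mm across), which is pressed straight down
- red_push (a joint): travel of the red button, of the same make: 0 m up, 0.006 m down. Not to be pressed
- red_push_top (a point): centre of the top face of the red button cap (28 mm across). The two buttons stand on two separate fixed grey boxes, 60 x 60 x 30 mm, which may have changed places
- clay_bowl: the bare, unglazed terracotta (red-brown) open bowl, 116 mm across the mouth, 50 mm high, standing upright on the ware board; origin at the centre of its underside, z up. This is the bowl to point at. Which of the three bowls stands where on the board changes
- clay_bowl_rim (a point): centre of the mouth of the terracotta bowl, at the height of its rim, 72 mm above the table; z up
- white_bowl: a white glazed open bowl, 116 mm across the mouth, 50 mm high, standing upright on the ware board; origin at the centre of its underside, z up. Which of the three bowls stands where on the board changes
- white_bowl_rim (a point): centre of the mouth of the white bowl, at the height of its rim; z up
- blue_bowl: a blue glazed open bowl, 116 mm across the mouth, 50 mm high, standing upright on the ware board; origin at the centre of its underside, z up. Which of the three bowls stands where on the board changes
- blue_bowl_rim (a point): centre of the mouth of the blue bowl, at the height of its rim; z up
- ware_board: fixed wooden plank, 160 mm x 440 mm (its y axis runs along it), 22 mm thick, on which the three bowls stand in a row 145 mm apart; other bowls, cream-coloured, on the rack and planks at the table's edges are not part of the work; origin at the centre of its underside
- wheel: banding wheel: a dark foot with a free-turning round aluminium head, 180 mm across, its top 75 mm above the table, empty; origin at the centre of the underside of the foot
- wheel_top (a point): centre of the top face of the wheel's aluminium head; z up
- jar: glaze jar with a black cap, 60 mm across, 85 mm high, loose; origin at the centre of its underside
- mug: white mug, 76 mm across, 85 mm high, loose; origin at the centre of its underside
- brush: brush lying on the table, loose, lying along its x axis
- rib: flat wooden potter's rib, 50 x 100 x 6 mm, loose; origin at the centre of its underside
- bat: round plywood bat, 110 mm across, 12 mm thick, loose; origin at the centre of its underside
- scraper: metal scraper with a handle, lying on the table, loose, along its x axis
There are look-alikes about, which are no part of the job. What is shaped like the white_bowl but purple or turquoise is not meant.

How it is judged:
By the outcome, as a careful person would: the job done as asked, in the order asked, and still so for the second after the job is handed in, with the robot touching nothing.
It also fails if it takes over 54 s, if anything falls off the work surface, if the arm or the gripper's body presses on something with over 40 N, if the wrist force passes 120 N, or if a joint passes its speed limit or range.

## Working session

There is one attempt and no reset: what is moved stays moved. The work goes in short steps, Python scripts to look and compute and a tool call to move; the robot and the scene stay as the last step left them, time stands still between calls to the robot, and variables do not carry over. Pictures are saved under pics/ and viewed, at most 10 in all, crops included, and the job is handed in when it is done.

Besides the shell and the picture viewer there is one more tool, called after "Call:" as a command line: name --argument value ..., lists and objects as JSON in quotes. jog_arm: Moves the arm, as the interface text tells. Its arguments: {"type":"object","properties":{"delta_pos":{"type":"array","items":{"type":"array","items":{"type":"number"}}},"dr":{"type":"array","items":{"type":"array","items":{"type":"number"}}},"claw":{"type":"array","items":{"type":"number"}}},"required":["delta_pos","dr","claw"]}

```bash
mkdir -p pics; cat > h.py <<'E'
import numpy as np, cv2
from plant import telemetry, viewer, workorder, manip
def cap(n,save=None):
    c=viewer.capture(n)
    if save: cv2.imwrite('pics/'+save,c['frame'])
    return c
def world(c):
    d=c['depth']; v,u=np.mgrid[:384,:512]
    P=np.stack([(u-c['cx'])/c['fx']*d,(v-c['cy'])/c['fy']*d,d],-1)
    W=(P-c['t'])@c['R']; W[d==0]=np.nan
    return W
E
python3 - <<'E'
from h import *
for n in('top','scene'):
    c=cap(n,n+'0.png'); np.save(n+'.npy',world(c))
o=telemetry.get_obs(); print(o['time'],o['tool_pos'],o['tcp_rot'],o['wrist_force'])
E
```

```text
0.1 [ 0.15741947 -0.6300255   0.2046497 ] [-3.11639927e+00 -3.83322959e-01  3.39746906e-04] [-0.22488576 -1.06450984  0.09551686]
```

View pics/top0.png

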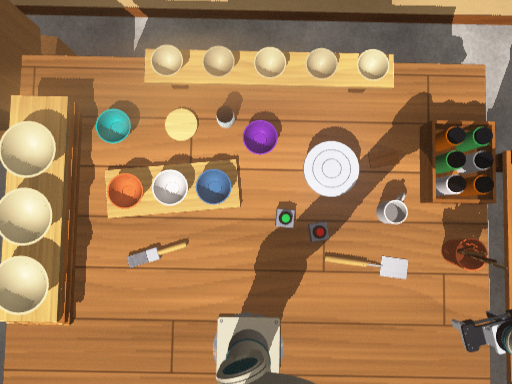

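View pics/scene0.png

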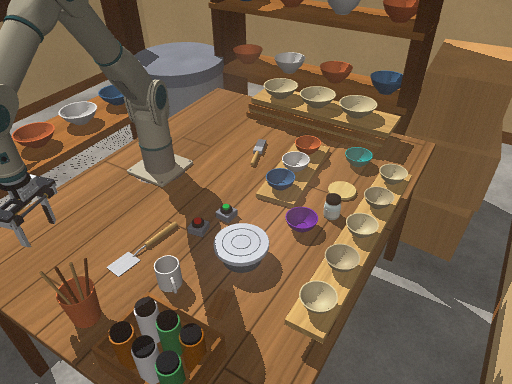

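The top view shows the three board bowls: terracotta at (126,190), white at (170,187) and blue at (214,186). The turquoise (113,126) and purple (260,137) bowls stand off the board. The green button is at (286,218), red at (319,232), and the wheel at (331,168). The terracotta bowl is the only red-brown one on the board; I'll measure and confirm it in a crop.

```bash
python3 - <<'E'
from h import *
W=np.load('top.npy'); f=cv2.imread('pics/top0.png'); hsv=cv2.cvtColor(f,cv2.COLOR_BGR2HSV)
def rep(n,u,v,r,zl,zh):
    vv,uu=np.mgrid[:384,:512]; z=W[...,2]
    m=((uu-u)**2+(vv-v)**2<r*r)&(z>zl)&(z<zh); p=W[m]
    c,rr=cv2.minEnclosingCircle(p[:,:2].astype(np.float32))
    print(n,m.sum(),'circ',np.round(c,3),round(rr,3),'mean',p.mean(0).round(3))
rep('clay',126,190,24,.06,.08);rep('white',170,187,22,.06,.08);rep('blue',214,186,23,.06,.08)
rep('wheel',331,168,34,.068,.085);rep('greenall',286,218,14,.024,.06);rep('redall',319,232,14,.024,.06)
rep('greencap',286,218,14,.035,.06);rep('redcap',319,232,14,.035,.06)
rep('purple',260,137,22,.03,.09);rep('turq',113,126,22,.03,.09)
print(W[218,286],W[232,319],W[168,331],W[190,126])
cv2.imwrite('pics/crop.png',cv2.resize(f[150:260,90:370],None,fx=2.8,fy=2.8,interpolation=cv2.INTER_CUBIC))
E
```

```text
clay 275 circ [0.505 0.402] 0.058 mean [0.507 0.411 0.069]
white 289 circ [0.52 0.26] 0.058 mean [0.52  0.264 0.069]
blue 281 circ [0.525 0.12 ] 0.057 mean [0.526 0.123 0.068]
wheel 2382 circ [ 0.592 -0.258] 0.09 mean [ 0.591 -0.257  0.075]
greenall 321 circ [ 0.43  -0.116] 0.04 mean [ 0.43  -0.115  0.036]
redall 327 circ [ 0.387 -0.227] 0.039 mean [ 0.387 -0.225  0.037]
greencap 142 circ [ 0.429 -0.112] 0.025 mean [ 0.43  -0.115  0.045]
redcap 147 circ [ 0.386 -0.227] 0.029 mean [ 0.387 -0.226  0.045]
purple 357 circ [ 0.693 -0.027] 0.058 mean [ 0.699 -0.027  0.043]
turq 361 circ [0.721 0.456] 0.058 mean [0.727 0.468 0.043]
[ 0.42726831 -0.11752248  0.04885135] [ 0.38444856 -0.22420858  0.05475532] [ 0.59069471 -0.25774675  0.0726288 ] [0.50864879 0.41154214 0.02419646]
```

View pics/crop.png

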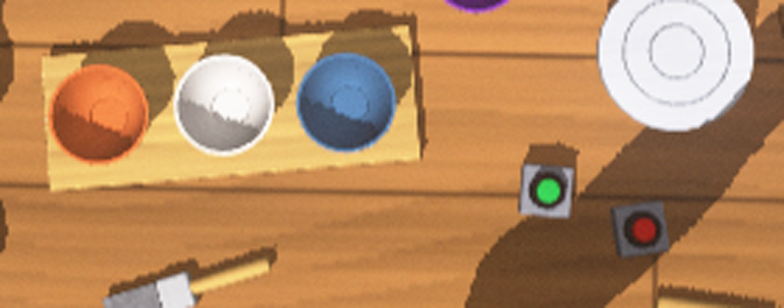

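The crop confirms it: terracotta is the leftmost board bowl, green is on the box nearer the bowls, and red is on the darker box at right. The sizes and the 145 mm spacing match. First move goes above green, with the gripper closing.

```bash
cat >> h.py <<'E'
from scipy.spatial.transform import Rotation as Ro
def go(*T):
    o=telemetry.get_obs(); R=Ro.from_rotvec(o['tcp_rot'])
    print(round(o['time'],2),np.round(o['tool_pos'],4),'R',R.as_matrix().round(3).tolist(),'F',np.round(o['wrist_force'],1),'g',o['gripper_width'])
    down=R.as_matrix()
    for t in T: print(t,'->',(R.inv().apply(np.array(t)-o['tool_pos'])*100).round(2))
E
python3 -c "
from h import *
go((.3,-.36,.22),(.43,-.115,.20),(.43,-.115,.12))"
```

```text
0.1 [ 0.1574 -0.63    0.2046] R [[0.97, 0.242, -0.0], [0.242, -0.97, 0.002], [-0.0, -0.002, -1.0]] F [-0.2 -1.1  0.1] g 0.09395327272740073
(0.3, -0.36, 0.22) -> [ 20.38 -22.75  -1.5 ]
(0.43, -0.115, 0.2) -> [ 38.93 -43.36   0.54]
(0.43, -0.115, 0.12) -> [ 38.93 -43.35   8.54]
```

Call:
jog_arm --delta_pos '[[3, -3.3, -0.7], [6.5, -7.2, -1.5], [10, -11.1, -1.5], [13.4, -15, -1.5], [16.8, -18.8, -1.5], [20.2, -22.6, -1.5], [23.6, -26.3, -1.5], [27, -30.1, -1.2], [30, -33.4, -1], [32.5, -36.2, -1]]' --dr '[[0, 0, 0], [0, 0, 0], [0, 0, 0], [0, 0, 0], [0, 0, 0], [0, 0, 0], [0, 0, 0], [0, 0, 0], [0, 0, 0], [0, 0, 0]]' --claw '[0, 0, 0, 0, 0, 0, 0, 0, 0, 0]'

```text
time: 1.1
tool_pos: [0.3858, -0.198, 0.2153]
tcp_rot: [-3.117, -0.386, 0.0]
wrist_force: [0.6, -1.2, 0.7]
gripper_width: 0.0174
grasp_force: 0.0
```

```bash
python3 -c "
from h import *
go((.43,-.115,.20),(.43,-.115,.12))"
```

```text
1.1 [ 0.3858 -0.198   0.2153] R [[0.97, 0.244, -0.0], [0.244, -0.97, 0.001], [-0.0, -0.001, -1.0]] F [ 0.6 -1.2  0.7] g 0.017426968499630092
(0.43, -0.115, 0.2) -> [ 6.31 -6.97  1.53]
(0.43, -0.115, 0.12) -> [ 6.31 -6.97  9.53]
```

Call:
jog_arm --delta_pos '[[3, -3.3, 1], [5, -5.6, 2], [6.4, -7.1, 4], [6.4, -7.1, 7], [6.4, -7.1, 9.5], [6.4, -7.1, 9.5], [6.4, -7.1, 9.5]]' --dr '[[0, 0, 0], [0, 0, 0], [0, 0, 0], [0, 0, 0], [0, 0, 0], [0, 0, 0], [0, 0, 0]]' --claw '[0, 0, 0, 0, 0, 0, 0]'

```text
time: 1.8
tool_pos: [0.4298, -0.1163, 0.1206]
tcp_rot: [-3.118, -0.383, 0.001]
wrist_force: [1.1, 0.3, 0.6]
gripper_width: 0.0003
grasp_force: 0.0
```

```bash
python3 - <<'E'
from h import *
o=telemetry.get_obs(); c=cap('wrist','w1.png'); M=c['mount']; R=Ro.from_rotvec(o['tcp_rot']).as_matrix()
d=c['depth']; v,u=np.mgrid[:384,:512]
P=np.stack([(u-c['cx'])/c['fx']*d,(v-c['cy'])/c['fy']*d,d],-1)
W=(P@M[:3,:3].T+M[:3,3])@R.T+o['tool_pos']
h=cv2.cvtColor(c['frame'],cv2.COLOR_BGR2HSV); m=(h[...,0]>45)&(h[...,0]<80)&(h[...,1]>120)&(d>0)&(h[...,2]>60)
p=W[m]; print(m.sum(),np.median(p,0).round(4),p.mean(0),p.min(0),p.max(0)); m2=m&(W[...,2]>np.median(p[:,2])-.003)
print(cv2.minEnclosingCircle(W[m2][:,:2].astype(np.float32)))
go((.43,-.115,.06))
E
```

```text
692 [ 0.434  -0.1116  0.0514] [ 0.43379154 -0.11153313  0.05123637] [ 0.4198275  -0.12504312  0.0414877 ] [ 0.44644654 -0.09847105  0.05379701]
((0.43294280767440796, -0.11156877130270004), 0.013620474375784397)
1.85 [ 0.4305 -0.1165  0.1212] R [[0.97, 0.242, 0.001], [0.242, -0.97, -0.0], [0.001, 0.0, -1.0]] F [-0.4 -0.9  0.3] g 0.0007126982338731852
(0.43, -0.115, 0.06) -> [-0.01 -0.16  6.12]
```

View pics/w1.png

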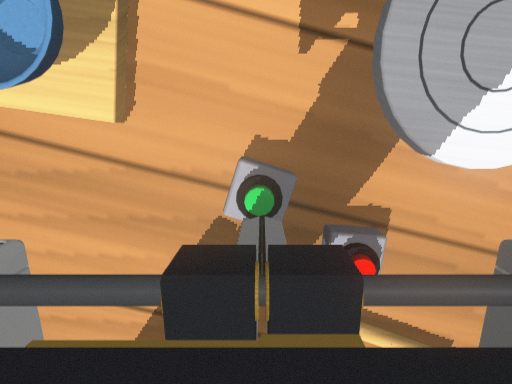

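The wrist view shows the green cap at (260,200), clear of the fingers, and red well away at (362,265). The cap centre is (0.433,-0.112) with its top at about 0.052. Correct, descend, and press gradually.

Call:
jog_arm --delta_pos '[[0.3, -0.3, 2], [0.3, -0.4, 4], [0.3, -0.4, 6], [0.3, -0.4, 6.7], [0.3, -0.4, 7.0], [0.3, -0.4, 7.2], [0.3, -0.4, 7.3]]' --dr '[[0, 0, 0], [0, 0, 0], [0, 0, 0], [0, 0, 0], [0, 0, 0], [0, 0, 0], [0, 0, 0]]' --claw '[0, 0, 0, 0, 0, 0, 0]'

```text
time: 2.55
tool_pos: [0.4322, -0.1119, 0.0483]
tcp_rot: [3.118, 0.383, 0.001]
wrist_force: [-1.0, -0.3, 3.9]
gripper_width: 0.0003
grasp_force: 1.8
```

Call:
jog_arm --delta_pos '[[0, 0, 0.1], [0, 0, 0.2], [0, 0, 0.2]]' --dr '[[0, 0, 0], [0, 0, 0], [0, 0, 0]]' --claw '[0, 0, 0]'

```text
time: 2.85
tool_pos: [0.4322, -0.1119, 0.0462]
tcp_rot: [3.118, 0.383, 0.001]
wrist_force: [-1.7, -0.2, 9.5]
gripper_width: 0.0003
grasp_force: 4.7
```

Force is 9.5 N, past the 5 N that means fully down, so green is pressed. Rise and cross to the terracotta bowl.

Call:
jog_arm --delta_pos '[[0, 0, 0], [0, 0, -3], [0, 0, -7], [0, 0, -12], [0, 0, -17], [0, 0, -22], [0, 0, -24], [0, 0, -24]]' --dr '[[0, 0, 0], [0, 0, 0], [0, 0, 0], [0, 0, 0], [0, 0, 0], [0, 0, 0], [0, 0, 0], [0, 0, 0]]' --claw '[0, 0, 0, 0, 0, 0, 0, 0]'

```text
time: 3.65
tool_pos: [0.4346, -0.1121, 0.2889]
tcp_rot: [3.115, 0.383, 0.013]
wrist_force: [-0.2, -0.2, 0.4]
gripper_width: 0.0008
grasp_force: 0.0
```

```bash
python3 -c "
from h import *
go((.41,.15,.29),(.44,.3,.29),(.506,.404,.29),(.506,.404,.2))
print(telemetry.get_obs()['joint_pos'])"
```

```text
3.65 [ 0.4346 -0.1121  0.2889] R [[0.97, 0.242, 0.009], [0.242, -0.97, -0.002], [0.008, 0.004, -1.0]] F [-0.2 -0.2  0.4] g 0.0008226787685122613
(0.41, 0.15, 0.29) -> [  3.97 -26.03  -0.18]
(0.44, 0.3, 0.29) -> [ 10.51 -39.85  -0.18]
(0.506, 0.404, 0.29) -> [ 19.44 -48.35  -0.14]
(0.506, 0.404, 0.2) -> [ 19.37 -48.38   8.86]
[ 0.24452979  0.2339056  -0.06809237  1.93578789  0.01949539  0.96377924
 -1.15878706]
```

Call:
jog_arm --delta_pos '[[0.4, -3, 0], [1, -7, 0], [1.7, -11.5, 0], [2.4, -16, 0], [3.1, -20.5, 0], [3.8, -25, 0], [5.6, -29.5, 0], [7.6, -34, 0], [10, -38.5, 0], [12.5, -41.5, 0]]' --dr '[[0, 0, 0], [0, 0, 0], [0, 0, 0], [0, 0, 0], [0, 0, 0], [0, 0, 0], [0, 0, 0], [0, 0, 0], [0, 0, 0], [0, 0, 0]]' --claw '[0, 0, 0, 0, 0, 0, 0, 0, 0, 0]'

```text
time: 4.65
tool_pos: [0.4512, 0.3248, 0.2839]
tcp_rot: [-3.117, -0.389, 0.003]
wrist_force: [0.5, 0.7, 0.5]
gripper_width: 0.0004
grasp_force: 0.0
```

```bash
python3 -c "
from h import *
go((.506,.404,.27),(.506,.404,.2))
print(telemetry.get_obs()['joint_pos'])"
```

```text
4.65 [0.4512 0.3248 0.2839] R [[0.969, 0.246, -0.002], [0.246, -0.969, 0.0], [-0.002, -0.001, -1.0]] F [0.5 0.7 0.5] g 0.0004336845631686592
(0.506, 0.404, 0.27) -> [ 7.26 -6.33  1.38]
(0.506, 0.404, 0.2) -> [ 7.27 -6.32  8.38]
[-0.48292983  0.42251882 -0.27972182  1.67077245  0.12751826  1.06773443
 -2.12334589]
```

Call:
jog_arm --delta_pos '[[2.5, -2.5, 0.5], [5, -4.5, 2], [7, -6.5, 5], [7, -6.7, 8], [7, -6.7, 10], [7, -6.7, 10], [7, -6.7, 10]]' --dr '[[0, 0, 0], [0, 0, 0], [0, 0, 0], [0, 0, 0], [0, 0, 0], [0, 0, 0], [0, 0, 0]]' --claw '[0, 0, 0, 0, 0, 0, 0]'

```text
time: 5.35
tool_pos: [0.5041, 0.403, 0.1846]
tcp_rot: [3.117, 0.384, -0.002]
wrist_force: [0.2, 0.8, 0.1]
gripper_width: 0.0005
grasp_force: 0.0
```

```bash
cat >> h.py <<'E'
def wrist(name,zl,zh,c0,r):
    o=telemetry.get_obs(); c=cap('wrist',name); M=c['mount']; R=Ro.from_rotvec(o['tcp_rot']).as_matrix()
    d=c['depth']; v,u=np.mgrid[:384,:512]
    P=np.stack([(u-c['cx'])/c['fx']*d,(v-c['cy'])/c['fy']*d,d],-1)
    W=(P@M[:3,:3].T+M[:3,3])@R.T+o['tool_pos']
    p=W[(d>0)&(W[...,2]>zl)&(W[...,2]<zh)&(np.hypot(W[...,0]-c0[0],W[...,1]-c0[1])<r)]
    print(len(p),cv2.minEnclosingCircle(p[:,:2].astype(np.float32)),p[:,2].max())
E
python3 -c "
from h import *
wrist('w2.png',.06,.08,(.506,.404),.075)
go((.506,.404,.11))"
```

```text
2451 ((0.508633553981781, 0.40544092655181885), 0.05755992606282234) 0.07386233328233778
5.4 [0.5046 0.4035 0.1858] R [[0.97, 0.242, 0.0], [0.242, -0.97, 0.001], [0.001, -0.0, -1.0]] F [ 0.4 -0.3  0.6] g 0.0001211548692116516
(0.506, 0.404, 0.11) -> [ 0.14 -0.01  7.58]
```

View pics/w2.png

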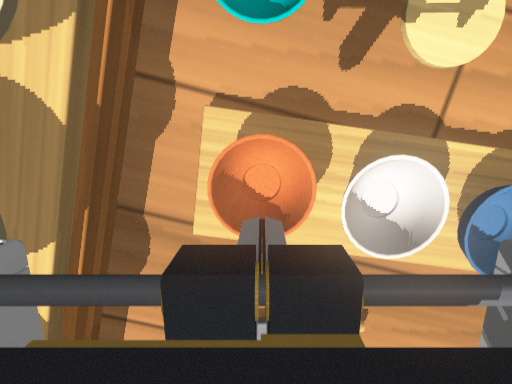

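The terracotta bowl (262,185) lies under the fingers, with its rim centre at (0.508,0.405). Descend to about 33 mm above the rim.

Call:
jog_arm --delta_pos '[[0.4, 0, 2], [0.4, 0, 4.5], [0.4, 0, 6.5], [0.4, 0, 7.5], [0.4, 0, 7.9], [0.4, 0, 7.9], [0.4, 0, 7.9], [0.4, 0, 7.9], [0.4, 0, 7.9], [0.4, 0, 7.9]]' --dr '[[0, 0, 0], [0, 0, 0], [0, 0, 0], [0, 0, 0], [0, 0, 0], [0, 0, 0], [0, 0, 0], [0, 0, 0], [0, 0, 0], [0, 0, 0]]' --claw '[0, 0, 0, 0, 0, 0, 0, 0, 0, 0]'

```text
time: 6.4
tool_pos: [0.5084, 0.4044, 0.1069]
tcp_rot: [-3.118, -0.383, -0.001]
wrist_force: [0.3, -0.3, -0.4]
gripper_width: 0.0009
grasp_force: 0.0
```

Call:
jog_arm --delta_pos '[[0, 0, 0], [0, 0, 0], [0, 0, 0], [0, 0, 0], [0, 0, 0], [0, 0, 0], [0, 0, 0], [0, 0, 0], [0, 0, 0], [0, 0, 0]]' --dr '[[0, 0, 0], [0, 0, 0], [0, 0, 0], [0, 0, 0], [0, 0, 0], [0, 0, 0], [0, 0, 0], [0, 0, 0], [0, 0, 0], [0, 0, 0]]' --claw '[0, 0, 0, 0, 0, 0, 0, 0, 0, 0]'

```text
time: 7.4
tool_pos: [0.5082, 0.4042, 0.1065]
tcp_rot: [3.118, 0.384, 0.0]
wrist_force: [-0.2, -0.1, -0.5]
gripper_width: 0.0005
grasp_force: 0.0
```

Call:
jog_arm --delta_pos '[[0, 0, 0], [0, 0, 0], [0, 0, 0], [0, 0, 0], [0, 0, 0], [0, 0, 0], [0, 0, 0], [0, 0, 0], [0, 0, 0], [0, 0, 0]]' --dr '[[0, 0, 0], [0, 0, 0], [0, 0, 0], [0, 0, 0], [0, 0, 0], [0, 0, 0], [0, 0, 0], [0, 0, 0], [0, 0, 0], [0, 0, 0]]' --claw '[0, 0, 0, 0, 0, 0, 0, 0, 0, 0]'

```text
time: 8.4
tool_pos: [0.5082, 0.4042, 0.1065]
tcp_rot: [3.118, 0.383, 0.0]
wrist_force: [-0.8, -0.0, -0.0]
gripper_width: 0.0006
grasp_force: 0.0
```

Call:
jog_arm --delta_pos '[[0, 0, 0], [0, 0, -2], [0, 0, -6], [0, 0, -11], [0, 0, -16], [0, 0, -18], [0, 0, -18.5], [0, 0, -18.5]]' --dr '[[0, 0, 0], [0, 0, 0], [0, 0, 0], [0, 0, 0], [0, 0, 0], [0, 0, 0], [0, 0, 0], [0, 0, 0]]' --claw '[0, 0, 0, 0, 0, 0, 0, 0]'

```text
time: 9.2
tool_pos: [0.5081, 0.4041, 0.2914]
tcp_rot: [-3.118, -0.383, -0.0]
wrist_force: [-0.1, -0.1, -0.4]
gripper_width: 0.0006
grasp_force: 0.0
```

```bash
python3 -c "
from h import *
go((.42,.27,.29),(.41,.1,.29),(.43,-.05,.29),(.592,-.258,.29))"
```

```text
9.2 [0.5081 0.4041 0.2914] R [[0.97, 0.242, 0.0], [0.242, -0.97, 0.0], [0.0, 0.0, -1.0]] F [-0.1 -0.1 -0.4] g 0.0006183901085267389
(0.42, 0.27, 0.29) -> [-11.8   10.88   0.14]
(0.41, 0.1, 0.29) -> [-16.89  27.13   0.14]
(0.43, -0.05, 0.29) -> [-18.59  42.16   0.14]
(0.592, -0.258, 0.29) -> [-7.91 66.27  0.14]
```

Call:
jog_arm --delta_pos '[[-2.5, 2.3, 0], [-5.5, 5.1, 0], [-8.8, 8.1, 0], [-11.8, 10.9, 0], [-13.2, 15.3, 0], [-14.6, 19.7, 0], [-16, 24.1, 0], [-17.2, 28.6, 0], [-17.8, 33, 0], [-18.2, 37, 0]]' --dr '[[0, 0, 0], [0, 0, 0], [0, 0, 0], [0, 0, 0], [0, 0, 0], [0, 0, 0], [0, 0, 0], [0, 0, 0], [0, 0, 0], [0, 0, 0]]' --claw '[0, 0, 0, 0, 0, 0, 0, 0, 0, 0]'

```text
time: 10.2
tool_pos: [0.4194, -0.0013, 0.2897]
tcp_rot: [3.118, 0.382, -0.006]
wrist_force: [1.7, -0.1, -0.3]
gripper_width: 0.0005
grasp_force: 0.0
```

```bash
python3 -c "
from h import *
go((.43,-.05,.29),(.592,-.258,.29),(.592,-.258,.19))"
```

```text
10.2 [ 0.4194 -0.0013  0.2897] R [[0.97, 0.241, -0.004], [0.241, -0.97, -0.001], [-0.004, -0.0, -1.0]] F [ 1.7 -0.1 -0.3] g 0.0005162335683542811
(0.43, -0.05, 0.29) -> [-0.15  4.98 -0.03]
(0.592, -0.258, 0.29) -> [10.55 29.07 -0.09]
(0.592, -0.258, 0.19) -> [10.59 29.08  9.91]
```

Call:
jog_arm --delta_pos '[[0.3, 4.5, 0], [2, 9, 0], [4, 13.2, 0], [6, 17.4, 0], [7.8, 21.5, 1], [9.3, 25.5, 3], [10.4, 28.5, 6], [10.4, 29.2, 9], [10.4, 29.2, 10], [10.4, 29.2, 10]]' --dr '[[0, 0, 0], [0, 0, 0], [0, 0, 0], [0, 0, 0], [0, 0, 0], [0, 0, 0], [0, 0, 0], [0, 0, 0], [0, 0, 0], [0, 0, 0]]' --claw '[0, 0, 0, 0, 0, 0, 0, 0, 0, 0]'

```text
time: 11.2
tool_pos: [0.5907, -0.2555, 0.1882]
tcp_rot: [-3.114, -0.384, 0.009]
wrist_force: [0.2, 1.1, 0.5]
gripper_width: 0.0005
grasp_force: 0.0
```

```bash
python3 -c "
from h import *
wrist('w3.png',.06,.085,(.592,-.258),.11)
go((.592,-.258,.11))"
```

```text
19026 ((0.5949508547782898, -0.2542657256126404), 0.08966415375471115) 0.07729271333137937
11.25 [ 0.5921 -0.2556  0.1904] R [[0.97, 0.243, -0.003], [0.243, -0.97, 0.002], [-0.002, -0.002, -1.0]] F [0.5 0.3 1. ] g 0.0006420030589227973
(0.592, -0.258, 0.11) -> [-0.05  0.25  8.04]
```

View pics/w3.png

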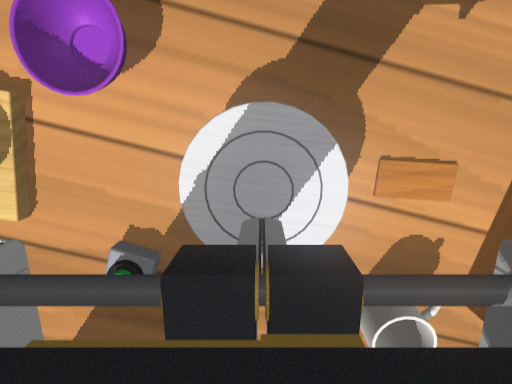

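The wheel (263,185) is centred under the fingers at about (0.594,-0.256), with its top at 0.075. The mug is well below the gripper body. Descend and hold.

Call:
jog_arm --delta_pos '[[0.2, 0, 2], [0.2, 0, 4.5], [0.2, 0, 6.5], [0.2, 0, 7.7], [0.2, 0, 8.1], [0.2, 0, 8.1], [0.2, 0, 8.1], [0.2, 0, 8.1], [0.2, 0, 8.1], [0.2, 0, 8.1]]' --dr '[[0, 0, 0], [0, 0, 0], [0, 0, 0], [0, 0, 0], [0, 0, 0], [0, 0, 0], [0, 0, 0], [0, 0, 0], [0, 0, 0], [0, 0, 0]]' --claw '[0, 0, 0, 0, 0, 0, 0, 0, 0, 0]'

```text
time: 12.25
tool_pos: [0.5951, -0.2566, 0.111]
tcp_rot: [3.118, 0.383, 0.001]
wrist_force: [0.2, 0.3, -1.3]
gripper_width: 0.0004
grasp_force: 0.0
```

Call:
jog_arm --delta_pos '[[0, 0, 0], [0, 0, 0], [0, 0, 0], [0, 0, 0], [0, 0, 0], [0, 0, 0], [0, 0, 0], [0, 0, 0], [0, 0, 0], [0, 0, 0]]' --dr '[[0, 0, 0], [0, 0, 0], [0, 0, 0], [0, 0, 0], [0, 0, 0], [0, 0, 0], [0, 0, 0], [0, 0, 0], [0, 0, 0], [0, 0, 0]]' --claw '[0, 0, 0, 0, 0, 0, 0, 0, 0, 0]'

```text
time: 13.25
tool_pos: [0.595, -0.2564, 0.1105]
tcp_rot: [-3.118, -0.384, -0.0]
wrist_force: [-0.6, -0.1, -0.8]
gripper_width: 0.0004
grasp_force: 0.0
```

Call:
jog_arm --delta_pos '[[0, 0, 0], [0, 0, 0], [0, 0, 0], [0, 0, 0], [0, 0, 0], [0, 0, 0], [0, 0, 0], [0, 0, 0], [0, 0, 0], [0, 0, 0]]' --dr '[[0, 0, 0], [0, 0, 0], [0, 0, 0], [0, 0, 0], [0, 0, 0], [0, 0, 0], [0, 0, 0], [0, 0, 0], [0, 0, 0], [0, 0, 0]]' --claw '[0, 0, 0, 0, 0, 0, 0, 0, 0, 0]'

```text
time: 14.25
tool_pos: [0.5949, -0.2565, 0.1105]
tcp_rot: [3.118, 0.383, 0.0]
wrist_force: [-0.0, 0.3, 0.2]
gripper_width: 0.0005
grasp_force: 0.0
```

Call:
jog_arm --delta_pos '[[0, 0, 0], [0, 0, -2], [0, 0, -5], [0, 0, -9], [0, 0, -12], [0, 0, -13], [0, 0, -13], [0, 0, -13]]' --dr '[[0, 0, 0], [0, 0, 0], [0, 0, 0], [0, 0, 0], [0, 0, 0], [0, 0, 0], [0, 0, 0], [0, 0, 0]]' --claw '[0, 0, 0, 0, 0, 0, 0, 0]'

```text
time: 15.05
tool_pos: [0.594, -0.2561, 0.239]
tcp_rot: [-3.117, -0.383, 0.003]
wrist_force: [0.3, -0.3, -0.5]
gripper_width: 0.0001
grasp_force: 0.0
```

```bash
python3 -c "
from h import *
cap('top','top1.png')"
```

```text
(no output)
```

View pics/top1.png

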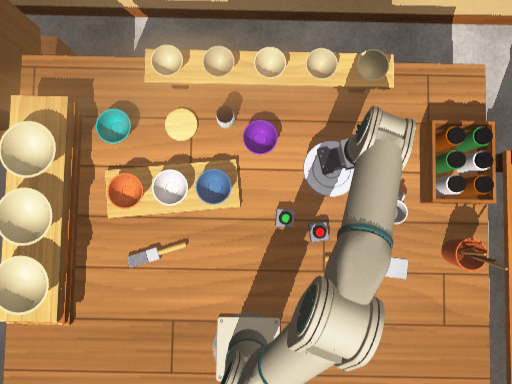

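The bowls (126,190), (170,187) and (214,186), the buttons and the wheel are all where they were, and the hand is clear above the wheel. Handing in.

```bash
python3 -c "
from h import *
print(workorder.finish_job())"
```

```text
the job is handed in; nothing more can be done
None
```

I pressed the green button, pointed for just over two seconds at the terracotta bowl (about 35 mm above its rim) and then at the banding wheel (about 35 mm above its top), saw nothing displaced in the final top view, and handed the job in at about 15 s.

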